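# Wedge up the spectrometer for new front feet

### The job

The two front feet of the spectrometer are due for new pads. Pick up the orange lifting wedge by its grip and, keeping it flat on the breadboard, push it straight in, thin end first, under the middle of the spectrometer's front edge (the side towards the robot) until both front feet are just clear of the board, about 2 to 3 mm: the front edge then stands over the black band on the wedge. Finish still gripping the wedge there, without touching the spectrometer with the gripper, with the spectrometer still against its stop bar and everything else left where it was.

Things in the scene. Friction and masses are not known exactly. Their poses are not given: they have to be found in the camera images.
- breadboard: aluminium optical breadboard with a grid of holes, 300 x 300 x 13 mm, fixed on the table; origin at the centre of its underside (top 13 mm above it). Its x axis points away from the robot. A dark stop bar (15 x 200 mm, 22 mm high) is bolted along its far edge, near face at x = +130 mm, 1 mm behind the spectrometer
- spectrometer: dark compact spectrometer, 130 (x) x 110 (y) x 65 mm high, 0.9 kg, loose on the breadboard, square to the stop bar, on four rubber feet (16 mm wide, 9 mm high); origin between them at foot level. Front face at x = -65 mm looks to its -x, towards the robot. Front feet at x = -45, y = +-42 mm (68 mm free between), back feet at x = +50 mm: it tips up about these
- spec_front (a point): middle of the spectrometer's straight lower front edge, 9 mm above the board at rest; the wedge goes in here along the spectrometer's +x. The wedge meets the edge with its tip 42 mm beyond it and lifts it 1 mm for every 6 mm more
- foot_left (a point): centre of the underside of the left (+y) front foot; 13 mm above the breadboard's origin when the foot stands on the board. It rises 0.84 mm for each mm that the front edge is lifted
- foot_right (a point): the same for the right (-y) front foot
- foot_rear (a point): point midway between the two back feet, at foot level; they stay on the board
- wedge: orange plastic wedge 140 (x) x 28 (y) mm, 0.09 kg, lying flat on the table left or right of the breadboard; origin at the centre of its flat underside. Thin end at x = +70 mm, 2 mm thick; its top rises 1 in 6 from there to 18.7 mm at 100 mm behind the tip, then is level. A black band crosses the slope 54 to 66 mm behind the tip (spectrometer's edge lifted 2 to 4 mm)
- wedge_tip (a point): middle of the wedge's thin end, on its underside (wedge x = +70 mm)
- wedge_grip (a point): on the axis of the wedge's upright grip block (26 mm along x, 20 mm along y, its top 48 mm above the wedge's underside), 30 mm above the underside at wedge x = -55 mm: grip it here across its 20 mm width
- parallel_block: bystander: flat steel bar 90 x 28 x 14 mm with three holes, no taper, lying on the table; origin at the centre of its underside
- hex_driver: bystander: hex driver with a red handle, 160 mm long, 22 mm thick, lying on the table; origin near its middle
- pad_dish: bystander: shallow round aluminium dish, 50 mm across and 12 mm high, with two black rubber pads in it, standing on the near left corner of the breadboard; origin at the centre of its underside
- wash_bottle: bystander: white bottle with a blue cap, 54 mm across, 130 mm high; origin at the centre of its underside
- lens_mount: bystander: black lens mount on a post and base, base 50 x 75 mm, 123 mm high; origin at the centre of its underside
- optical_post: bystander: upright steel post 13 mm thick and 85 mm high on a 31 mm round foot; origin at the centre of its underside
Things that resemble listed ones, but are neither listed nor needed, are in the scene too. What is meant by the wedge is not purple, and is the smaller of those in its own colour.

How it is judged:
By the outcome, as a careful person would: the job done as asked, in the order asked, and still so for the second after the job is handed in, while the arm keeps its last pose, push and grip.
It also fails if it takes over 38 s, if anything falls off the work surface, if the arm or the gripper's body presses on something with over 40 N, if the wrist force passes 120 N, or if a joint passes its speed limit or range.

### The arm

A 6-joint arm with a two-finger parallel gripper is mounted at the origin on the work surface. World frame = base frame: x ahead of the robot, y to its left, z up, the work surface at z = 0. Lengths are in mm, angles in rad, forces in N, time in s.
With the tool pointing down it reaches from about 350 to 975 mm from the base axis. Payload 4.9 kg.
Tool frame: the origin (TCP) lies at the very end of the fingers, on their centre line; the grasp point (between the pads) lies ctrl.hold_point_z behind it (ctrl.hold_point_z is the distance from the TCP to the grasp point, in mm); z points along the fingers, y is the direction in which the jaws open and shut (so a half turn about z gives the same grasp; the last joint's range is limited). The gripper opens to 85 mm and grips with 20 to 120 N. Pads are 22 mm wide; open, the fingers measure 114 mm over their backs; the gripper's body (76 mm by 85 mm) begins 54 mm behind the grasp point. The pads swing forward as they close: fully open they stand 13 mm farther back than shut.
Start: joints at [1.108, 0.053, 1.613, -0, 1.476, -0.119], TCP at [210.656, 588.409, 231.304] pointing down, gripper open.
Joint ranges: [-3.01, 3.01], [-1.01, 2.22], [0.06, 2.58], [-1.02, 4.17], [0.09, 2.62], [-3.14, 3.14]. Speed limits (rad/s): [2.57, 2.57, 3.14, 3.14, 3.14, 3.14].

### API

Orientations are given as [roll, pitch, yaw] about the fixed x, y, z axes, in that order (R = Rz(yaw) Ry(pitch) Rx(roll)).
In Python, from bench import readout, imaging, order, ctrl gives the robot as it stands. The module is installed in compiled form; this text tells all that it offers.
- The arm moves only by the tool arm_command, never from a script. Its argument "rows" is one flat list of numbers, 5 for each row, row after row: the shift along the tool's x, y, z in m, then the turn about the tool's z in degrees, then the opening, from 0 (shut) to 1 (fully open). A call has 1 to 10 rows; each row shifts and turns the commanded pose from where the row before left it, along the tool's axes as they then stand; what a row does not reach is not made up. A row lasts 1/8 s, in which the tool goes at most 62.5 mm and 10.7 degrees, less where a joint would pass 70% of its speed; a pose out of reach is approached as far as the arm can. A call is refused whole if a number of a shift passes 0.0625 or a number of a turn 10.7, either way. A call with a gripper value outside its range is refused whole. The fingers move at their own pace and stop on an object; "squeeze" is the grip in N (left out, the last holds). Time passes only in rows, so rows that do not move let the fingers close. It gives the time, the measured TCP pose, the force and the opening at its end, in the units of the state.
- readout.state(): the state, without advancing time (a new reading comes with each control period).
- imaging.get_image(name): name is "scene" or "top"; returns a dict with "pixels" (384x512x3 uint8, red, green, blue), "vertical_fov" (degrees; the focal length in pixels is half the picture's height over the tangent of half this angle, whatever the lens; pixels are square), "cx", "cy" (the principal point, pixels), "dist" ([k1, k2, p1, p2, k3] as OpenCV has them; the pictures are not rectified), "cam_to_world" (4x4, takes a point from camera to world coordinates). Camera axes: x right, y down, z forward; pixel columns grow to the right and rows downward; lengths in mm; the calibration is good to about 2 mm. A picture is of the moment at which its call begins. There is no depth.
- order.hand_in(): hands the job in, once; it reports no verdict.
The state is a dict: "clock": time; "joint_positions": joint angles; "dq": joint speeds; "joint_efforts": joint torques, N m; "ee_pos": TCP position; "eef_rot": TCP orientation; "force": force on the tool from outside, world axes, zero at the start; "wrist_torque": the same for the moment, N m; "gripper_width": finger opening in mm.
Only numpy, scipy, OpenCV 4.12 (cv2) and the standard library are available. Lean on these libraries where they do the work, as an engineer would, in place of code of your own. Each camera call takes 0.05 s, during which the arm holds its last target.

## Working session

There is one attempt and no reset: what is moved stays moved. The work goes in short steps, Python scripts to look and compute and a tool call to move; the robot and the scene stay as the last step left them, time stands still between calls to the robot, and variables do not carry over. Pictures are saved under pics/ and viewed, and the job is handed in when it is done.

Besides the shell and the picture viewer there is one more tool, called after "Request:" by a JSON object that holds its "fn" and its "kwargs". arm_command: Moves the arm, as the interface text tells. Its arguments: {"type":"object","properties":{"rows":{"type":"array","items":{"type":"number"}},"squeeze":{"type":"number"}},"required":["rows"]}

```bash
mkdir -p pics; python3 - <<'E'
from bench import readout, imaging, order, ctrl
import cv2,numpy as np
print(ctrl.hold_point_z); print(readout.state())
for n in("scene","top"):
    d=imaging.get_image(n); cv2.imwrite(f"pics/{n}0.png",d["pixels"][...,::-1])
    print(n,d["vertical_fov"],d["cx"],d["cy"],d["dist"],np.array(d["cam_to_world"]).round(3).tolist())
E
```

```text
18.700000000000003
{'clock': 0.0, 'joint_positions': array([ 1.10796592e+00,  5.33624457e-02,  1.61432225e+00, -8.66737086e-06,
        1.47599117e+00, -1.18995152e-01]), 'dq': array([-0.00116145, -0.00013354,  0.00060859, -0.00170971,  0.00153998,
       -0.00042343]), 'joint_efforts': array([ 1.32276517e-03, -3.93674719e+01, -3.70180893e+01,  3.58152317e-05,
        6.83415463e-03,  2.20759091e-06]), 'ee_pos': array([210.40206829, 587.8477711 , 230.04267747]), 'eef_rot': array([-3.13952314e+00, -2.38742274e-04,  2.79775799e+00]), 'force': array([0.54453628, 0.55793942, 0.09926786]), 'wrist_torque': array([ 0.0528429 ,  0.01339491, -0.03682002]), 'gripper_width': 85.34011097132598}
scene 55.45683646465909 253.15676132342864 195.29701770856983 [-0.03833278  0.          0.          0.          0.        ] [[0.615, 0.505, -0.605, 1256.638], [0.788, -0.384, 0.481, -546.146], [0.01, -0.773, -0.635, 798.759], [0.0, 0.0, 0.0, 1.0]]
top 56.25562202877046 257.4206326009054 191.79807701197714 [-0.0717434  0.         0.         0.         0.       ] [[0.019, -0.994, 0.111, 423.11], [-1.0, -0.019, -0.002, 11.632], [0.004, -0.111, -0.994, 1162.565], [0.0, 0.0, 0.0, 1.0]]
```

View pics/scene0.png

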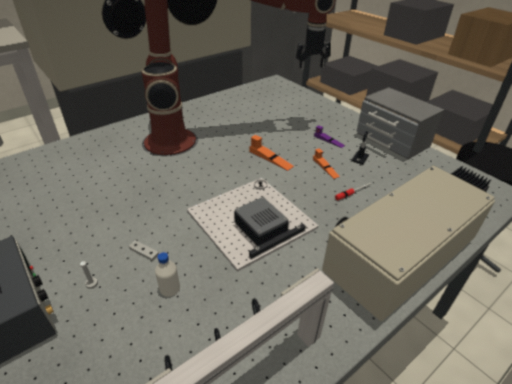

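View pics/top0.png

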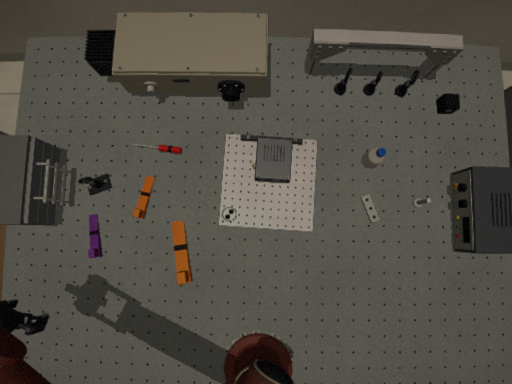

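```bash
cat > h.py <<'E'
import numpy as np,cv2
from bench import imaging,readout
class Cam:
    def __init__(s,d):
        s.img=d["pixels"]; H=s.img.shape[0]; f=H/2/np.tan(np.radians(d["vertical_fov"])/2)
        s.K=np.array([[f,0,d["cx"]],[0,f,d["cy"]],[0,0,1]]); s.D=np.array(d["dist"],float); s.T=np.array(d["cam_to_world"])
        Ti=np.linalg.inv(s.T); s.rv=cv2.Rodrigues(Ti[:3,:3])[0]; s.tv=Ti[:3,3]
    def proj(s,P): return cv2.projectPoints(np.array(P,float).reshape(-1,1,3),s.rv,s.tv,s.K,s.D)[0].reshape(-1,2)
    def back(s,uv,z):
        n=cv2.undistortPoints(np.array(uv,float).reshape(-1,1,2),s.K,s.D).reshape(-1,2)
        r=np.c_[n,np.ones(len(n))]@s.T[:3,:3].T; o=s.T[:3,3]
        return o+r*((np.reshape(z,(-1,1))-o[2])/r[:,2:])
    def crop(s,name,x0,y0,x1,y1,k):
        c=cv2.resize(s.img[y0:y1,x0:x1,::-1],None,fx=k,fy=k,interpolation=cv2.INTER_CUBIC); cv2.imwrite(name,c)
def get(n): return Cam(imaging.get_image(n))
E
python3 - <<'E'
from h import *
t=get("top"); s=get("scene")
t.crop("pics/t_w.png",75,130,205,230,6)
t.crop("pics/t_b.png",210,125,330,240,5)
s.crop("pics/s_w.png",240,110,380,215,5)
s.crop("pics/s_b.png",180,170,325,270,5)
def com(c,m): 
    n,l,st,ce=cv2.connectedComponentsWithStats(m.astype(np.uint8)); return [(st[i].tolist(),ce[i].round(1).tolist()) for i in range(1,n) if st[i][4]>20]
for c in(t,s):
    h=cv2.cvtColor(c.img,cv2.COLOR_RGB2HSV); print(com(c,(h[...,0]>6)&(h[...,0]<18)&(h[...,1]>180)))
E
```

```text
[([142, 176, 12, 18, 138], [147.6, 184.8]), ([133, 194, 16, 25, 231], [140.9, 206.4]), ([172, 221, 15, 25, 279], [178.7, 233.3]), ([175, 248, 17, 36, 444], [182.5, 266.4])]
[([251, 136, 23, 24, 237], [259.8, 148.5]), ([314, 150, 13, 17, 102], [319.7, 158.7]), ([271, 157, 21, 12, 110], [280.9, 162.5]), ([325, 168, 12, 9, 51], [330.7, 171.7])]
```

View pics/t_w.png

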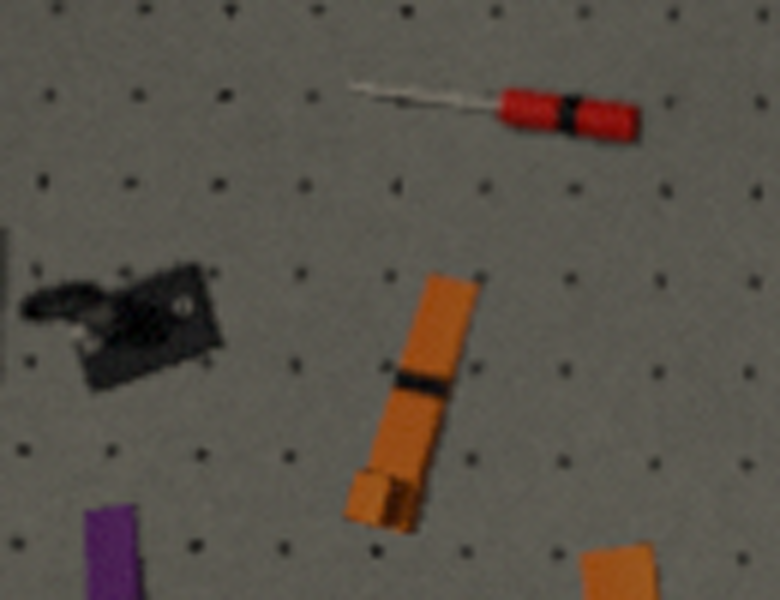

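View pics/t_b.png

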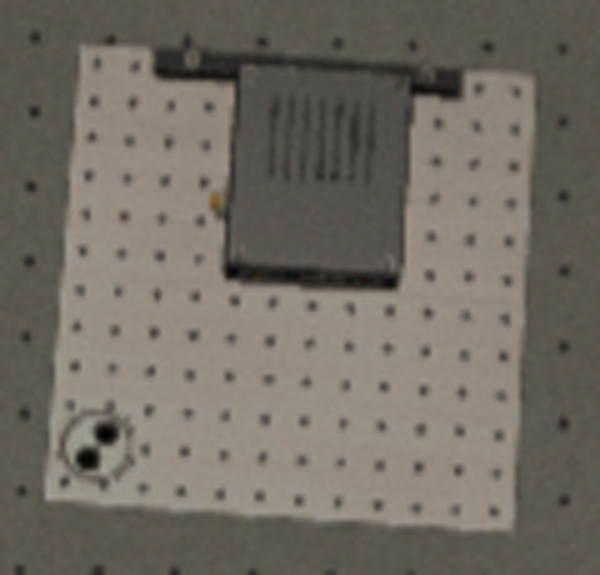

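View pics/s_w.png

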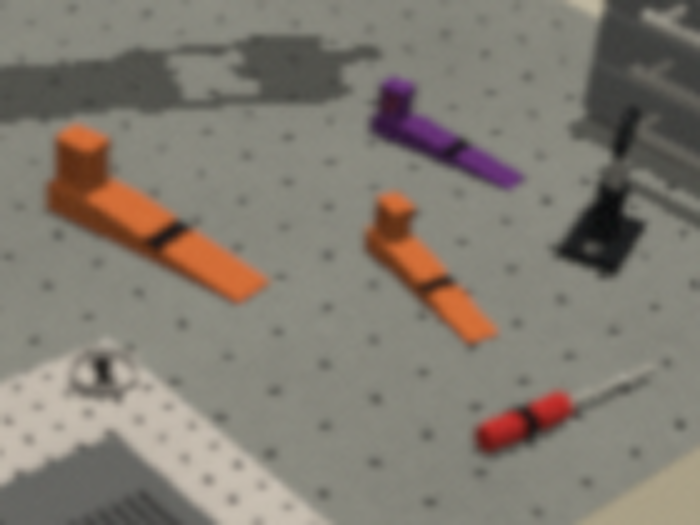

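View pics/s_b.png

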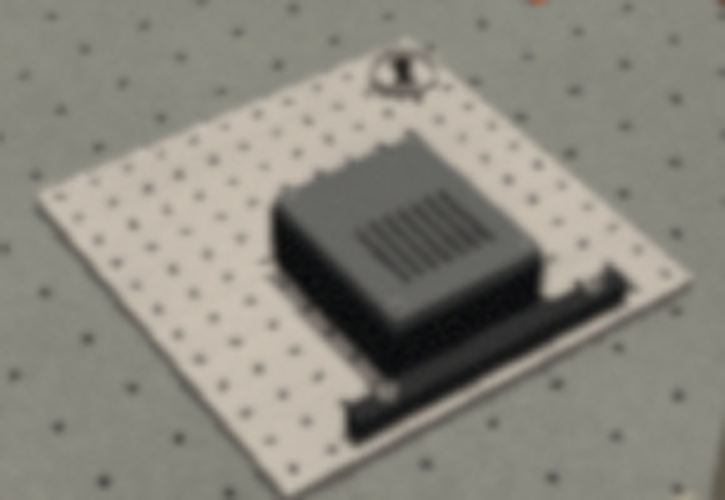

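```bash
cat >> h.py <<'E'
from scipy.optimize import least_squares,minimize
def cc(p,x0,y0,k): return (np.array(p,float)+.5)/k-.5+[x0,y0]
def place(L,q):
    L=np.array(L,float); c,s=np.cos(q[2]),np.sin(q[2])
    return np.c_[q[0]+c*L[:,0]-s*L[:,1],q[1]+s*L[:,0]+c*L[:,1],L[:,2]]
def fitpts(obs,q0):
    f=lambda q: np.concatenate([(c.proj(place(L,q))-uv).ravel() for c,L,uv in obs])
    r=least_squares(f,q0,x_scale=[10,10,.1]); return r.x,np.sqrt(np.mean(r.fun**2))
WP=[]  # wedge convex parts
for y in(-14,14): WP+= [(-70,y,0),(70,y,0),(70,y,2),(-30,y,18.7),(-70,y,18.7)]
GP=[(x,y,z) for x in(-68,-42) for y in(-10,10) for z in(0,48)]
def render(c,q,box,parts=(WP,GP),k=8,z0=0):
    x0,y0,x1,y1=box; m=np.zeros(((y1-y0)*k,(x1-x0)*k),np.uint8)
    for L in parts:
        P=place(L,q); P[:,2]+=z0
        uv=(c.proj(P)-[x0,y0]+.5)*k-.5
        cv2.fillConvexPoly(m,cv2.convexHull(np.round(uv*16).astype(np.int32)),1,shift=4)
    return cv2.resize(m.astype(np.float32),(x1-x0,y1-y0),interpolation=cv2.INTER_AREA)
E
cat > fit1.py <<'E'
from h import *
t=get("top"); s=get("scene")
B=[(150,150,13),(150,-150,13),(-150,-150,13),(-150,150,13)]
bt=cc([(82,45),(535,73),(514,530),(45,500)],210,125,5); bs=cc([(690,278),(290,495),(40,195),(405,38)],180,170,5)
for n,o in(("t",[(t,B,bt)]),("s",[(s,B,bs)]),("ts",[(t,B,bt),(s,B,bs)])): print("board",n,*fitpts(o,[500,0,0]))
def soft(c,box,sgn):
    x0,y0,x1,y1=box; a=c.img[y0:y1,x0:x1].astype(float); v=(a[...,0]-a[...,2])
    return v
def wfit(cb,q0):
    def cost(q):
        e=0
        for c,box in cb:
            v=np.clip(soft(c,box,1)/120,0,1); r=render(c,q,box)
            # band pixels (dark) ignored
            x0,y0,x1,y1=box; dark=(c.img[y0:y1,x0:x1].max(2)<70)
            e+=np.sum(((v>.35)*1.0-r)[~dark]**2)
        return e
    best=None
    for dy in(-.06,0,.06):
      r=minimize(cost,np.array(q0)+[0,0,dy],method="Nelder-Mead",options=dict(initial_simplex=np.array(q0)+np.array([[0,0,dy],[8,0,dy],[0,8,dy],[0,0,dy+.1]]),xatol=.02,fatol=.05))
      if best is None or r.fun<best.fun: best=r
    return best.x,best.fun
tb=(125,168,165,226); sb=(308,144,345,184)
w=t.back(cc([(455,278),(380,500)],75,130,6),[2,20]); print(w)
d=w[0]-w[1]; q0=[*(w[0]-70*d/np.linalg.norm(d))[:2],np.arctan2(d[1],d[0])]; print(q0)
for n,cb in(("t",[(t,tb)]),("s",[(s,sb)]),("ts",[(t,tb),(s,sb)])): print("wedge",n,*wfit(cb,q0))
E
python3 fit1.py
```

```text
board t [ 5.86310925e+02 -2.53698182e+01 -4.59845879e-02] 0.19173982714748383
board s [ 5.86818516e+02 -2.19006339e+01 -4.62898217e-02] 0.5331772086738416
board ts [ 5.86799596e+02 -2.37475285e+01 -4.57736251e-02] 0.5475730722168723
[[598.47914674 362.16906849   2.        ]
 [475.33955797 391.09887132  20.        ]]
[np.float64(531.0141406190467), np.float64(378.01896164369674), np.float64(-0.2307503886066389)]
wedge t [ 5.29961141e+02  3.78026788e+02 -2.08490602e-01] 9.7177734375
wedge s [ 5.29623331e+02  3.83022890e+02 -2.13331038e-01] 17.3291015625
wedge ts [ 5.30111501e+02  3.79340384e+02 -2.19961227e-01] 59.512939453125
```

```bash
cat > fit2.py <<'E'
from h import *
t=get("top"); s=get("scene")
for H in (78,87):
  B=[(65,55,H),(65,-55,H),(-65,-55,H),(-65,55,H)]
  bt=cc([(240,65),(413,75),(398,274),(227,265)],210,125,5); bs=cc([(542,250),(400,322),(276,207),(412,133)],180,170,5)
  for n,o in(("t",[(t,B,bt)]),("s",[(s,B,bs)])):
    q,e=fitpts(o,[640,-30,0]); bd=[586.31,-25.37,-.0460] if n=="t" else [586.8,-21.9,-.0463]
    c,sn=np.cos(bd[2]),np.sin(bd[2]); d=q[:2]-bd[:2]
    print(H,n,q,e,"in board:",c*d[0]+sn*d[1],-sn*d[0]+c*d[1])
E
python3 fit2.py
```

```text
78 t [ 6.48504218e+02 -3.77231793e+01 -4.77381636e-02] 0.7555739059716826 in board: 62.69647377476599 -9.480186815997108
78 s [ 6.52744399e+02 -3.63876957e+01 -2.44740089e-02] 1.1384651101438286 in board: 66.54426988086448 -11.420035012924298
87 t [ 6.46654234e+02 -3.73152742e+01 -4.77446209e-02] 0.9104983704349829 in board: 60.82969015021803 -9.157782397717872
87 s [ 6.60111801e+02 -4.26293941e+01 -2.52527496e-02] 1.339814218449983 in board: 74.19266438692624 -17.314055626418327
```

```bash
cat >> h.py <<'E'
from scipy.spatial.transform import Rotation as Rn
def delta(target):
    st=readout.state(); R=Rn.from_euler("xyz",st["eef_rot"]).as_matrix()
    return R.T@(np.array(target)-st["ee_pos"])
def show():
    st=readout.state(); print(round(st["clock"],2),st["ee_pos"].round(2),st["eef_rot"].round(4),"F",st["force"].round(1),"M",st["wrist_torque"].round(2),"w",st["gripper_width"].round(1))
E
python3 -c "
from h import *
print(render)"
```

```text
<function render at 0x7efd301da0c0>
```

Request:
{"fn": "arm_command", "kwargs": {"rows": [0, 0, 0, -7.65, 1, -0.0375, -0.017, 0.016, 0, 1, -0.0375, -0.017, 0.016, 0, 1, -0.0375, -0.017, 0.016, 0, 1, -0.0375, -0.017, 0.016, 0, 1, -0.0375, -0.017, 0.016, 0, 1, -0.0375, -0.017, 0.016, 0, 1, -0.0375, -0.017, 0.016, 0, 1, -0.0375, -0.017, 0.016, 0, 1, 0, 0, 0, 0, 0.6], "squeeze": 50}}

```text
clock: 1.65
ee_pos: [476.6, 390.6, 101.6]
eef_rot: [-3.139, -0.002, 2.928]
force: [-0.7, 1.2, -0.1]
gripper_width: 69.4
```

```bash
python3 - <<'E'
from h import *
t=get("top"); s=get("scene"); show()
t.crop("pics/t_1.png",110,150,190,240,6); s.crop("pics/s_1.png",280,80,370,190,5)
print(t.proj([[476.2,390.2,101.6],[476.2,390.2,30]]),s.proj([[476.2,390.2,101.6],[476.2,390.2,30]]))
E
```

```text
Traceback (most recent call last):
  File "h.py", line 39, in show
    st=readout.state(); print(round(st["clock"],2),st["ee_pos"].round(2),st["eef_rot"].round(4),"F",st["force"].round(1),"M",st["wrist_torque"].round(2),"w",st["gripper_width"].round(1))
                                                                                                                                                             ^^^^^^^^^^^^^^^^^^^^^^^^^
AttributeError: 'float' object has no attribute 'round'
```

```bash
sed -i 's/st\["gripper_width"\].round(1)/round(float(st["gripper_width"]),1)/; s/round(st\["clock"\],2)/round(float(st["clock"]),2)/' h.py; python3 - <<'E'
from h import *
t=get("top"); s=get("scene"); show()
t.crop("pics/t_1.png",110,150,190,240,6); s.crop("pics/s_1.png",280,80,370,190,5)
print(t.proj([[476.2,390.2,101.6],[476.2,390.2,30]]),s.proj([[476.2,390.2,101.6],[476.2,390.2,30]]))
E
```

```text
1.85 [475.23 393.64 103.98] [3.1408e+00 4.0000e-04 2.9323e+00] F [-0.  -0.4  0.3] M [ 0.02 -0.05  0.02] w 51.4
[[129.34559465 211.18417967]
 [137.18755375 212.48531981]] [[320.10040326 137.78355612]
 [317.78558125 153.91188949]]
```

View pics/s_1.png

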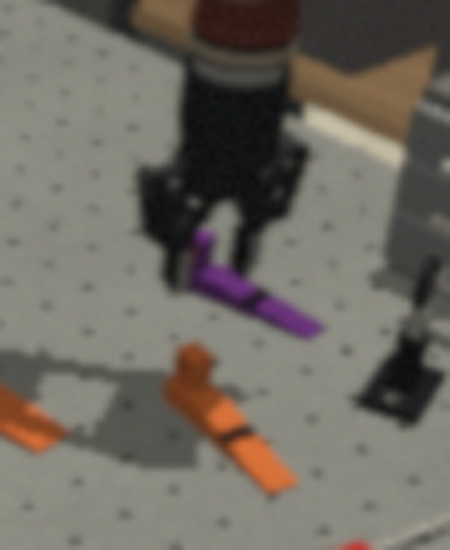

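View pics/t_1.png

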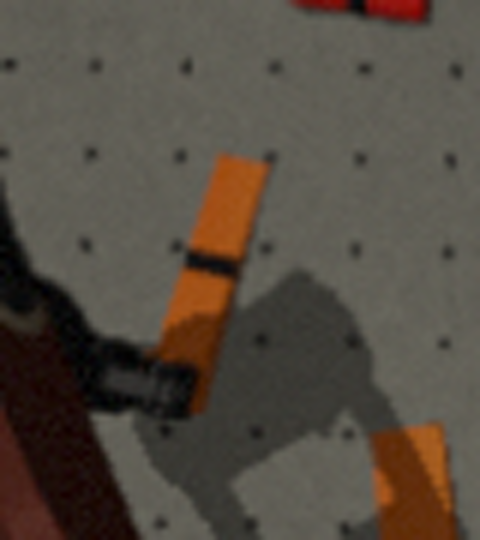

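Request:
{"fn": "arm_command", "kwargs": {"rows": [0, 0, 0.016, 0, 0.6, 0, 0, 0.016, 0, 0.6, 0, 0, 0.016, 0, 0.6, 0, 0, 0.016, 0, 0.6, 0, 0, 0.012, 0, 0.6, 0, 0, 0.005, 0, 0.6, 0, 0, 0, 0, 0.6]}}

```text
clock: 2.72
ee_pos: [475.6, 392.7, 22.0]
eef_rot: [-3.141, -0.0, 2.931]
force: [0.8, -0.2, 0.9]
gripper_width: 51.3
```

```bash
python3 - <<'E'
from h import *
t=get("top"); s=get("scene"); show()
t.crop("pics/t_2.png",110,150,190,240,6); s.crop("pics/s_2.png",280,100,370,190,6)
E
```

```text
2.83 [476.15 393.08  22.95] [3.1408e+00 8.0000e-04 2.9313e+00] F [-0.3 -0.4  0.2] M [-0.04  0.01  0.03] w 51.5
```

View pics/s_2.png

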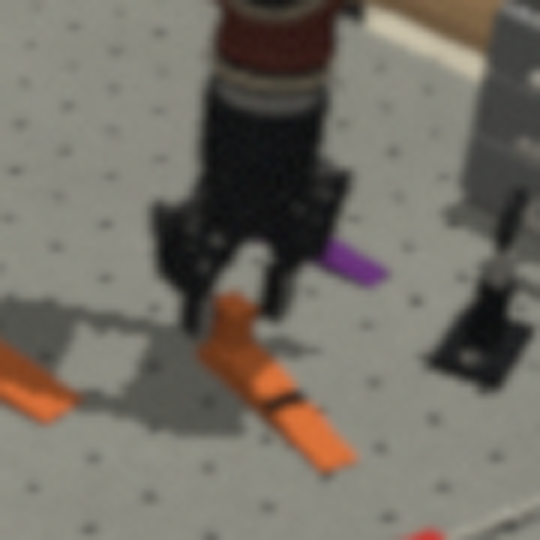

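View pics/t_2.png

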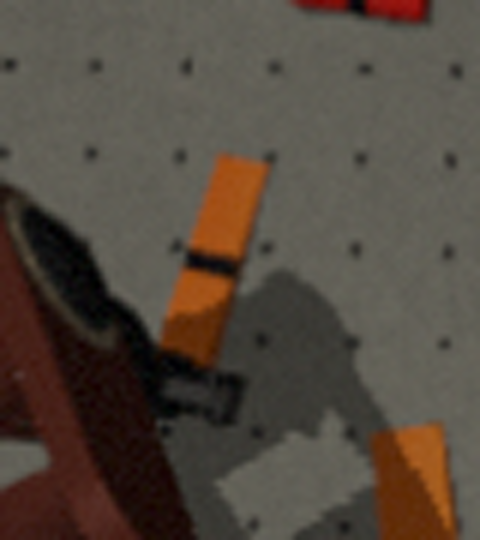

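Request:
{"fn": "arm_command", "kwargs": {"rows": [0, 0, 0, 0, 0.35, 0, 0, 0, 0, 0.2, 0, 0, 0, 0, 0.1, 0, 0, 0, 0, 0, 0, 0, 0, 0, 0, 0, 0, 0, 0, 0, 0, 0, 0, 0, 0], "squeeze": 60}}

```text
clock: 3.7
ee_pos: [476.2, 393.1, 23.1]
eef_rot: [3.141, 0.001, 2.931]
force: [-0.0, -0.7, 5.9]
gripper_width: 19.2
```

```bash
python3 - <<'E'
from h import *
t=get("top"); s=get("scene"); show()
t.crop("pics/t_3.png",110,150,190,240,6); s.crop("pics/s_3.png",280,100,370,190,6)
E
```

```text
3.8 [476.2  393.12  23.09] [3.1407e+00 1.0000e-03 2.9313e+00] F [ 0.1 -0.5  5.7] M [0.   0.03 0.03] w 19.0
```

View pics/s_3.png

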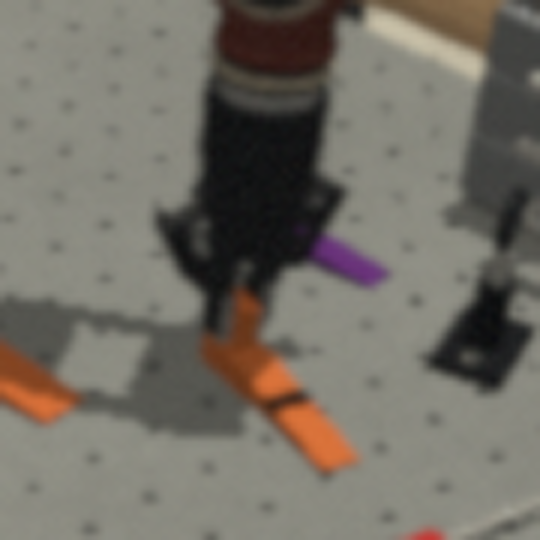

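View pics/t_3.png

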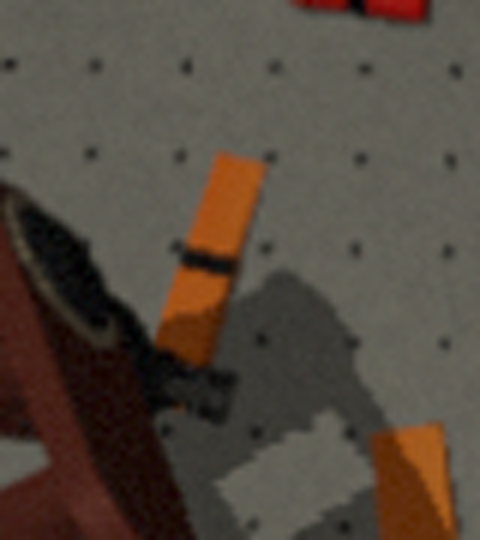

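```bash
cat >> h.py <<'E'
def wfit2(c,box,q0,z0=0,lock_yaw=None):
    x0,y0,x1,y1=box; a=c.img[y0:y1,x0:x1].astype(float)
    v=((a[...,0]-a[...,2])/np.maximum(a.max(2),1)>.3)*1.0; dark=a.max(2)<60
    def cost(q):
        if lock_yaw is not None: q=[q[0],q[1],lock_yaw]
        return np.sum((v-render(c,q,box,(WP,),z0=z0))[~dark]**2)
    q0=np.array(q0,float)
    r=minimize(cost,q0,method="Nelder-Mead",options=dict(initial_simplex=q0+np.array([[-3,-3,-.03],[8,0,0],[0,8,0],[0,0,.08]]),xatol=.02,fatol=.02))
    return r.x,r.fun
E
python3 - <<'E'
from h import *
t=get("top"); s=get("scene"); 
tb=(130,170,165,207); sb=(322,150,345,184)
for l in(None,-.2103):
  for n,c,b in(("t",t,tb),("s",s,sb)):
    q,e=wfit2(c,b,[529,379,-.21],lock_yaw=l); y=q[2] if l is None else l
    print(n,q,e,"grip",q[0]-55*np.cos(y),q[1]-55*np.sin(y))
E
```

```text
t [ 5.32031030e+02  3.79458022e+02 -2.20261372e-01] 10.89599609375 grip 478.35980959048067 391.4746798908219
s [ 5.32229689e+02  3.83658239e+02 -2.42600504e-01] 16.22021484375 grip 478.840278879461 396.87076753382814
t [ 5.31962899e+02  3.79240252e+02 -1.85155540e-01] 11.699462890625 grip 478.1746408826315 390.7216838798917
s [ 5.31850332e+02  3.83047851e+02 -1.79475243e-01] 18.0546875 grip 478.06207340429035 394.52928293330564
```

Request:
{"fn": "arm_command", "kwargs": {"rows": [0, 0, -0.005, 0, 0, 0, 0, -0.015, 0, 0, 0, 0, -0.02, 0, 0, 0, 0, -0.02, 0, 0, 0, 0, -0.015, 0, 0, 0, 0, -0.005, 0, 0, 0, 0, 0, 0, 0]}}

```text
clock: 4.78
ee_pos: [475.7, 392.8, 102.6]
eef_rot: [3.141, 0.0, 2.931]
force: [0.2, -0.5, -1.0]
gripper_width: 18.8
```

Request:
{"fn": "arm_command", "kwargs": {"rows": [0, 0, -0.015, -9.42, 0, 0, -0.02, 0, 0, 0, 0.0015, -0.045, 0, 0, 0, 0.0015, -0.055, 0, 0, 0, 0.0015, -0.06, 0, 0, 0, 0.0015, -0.06, 0, 0, 0, 0.002, -0.06, 0, 0, 0, 0.002, -0.055, 0, 0, 0, 0.002, -0.045, 0, 0, 0, 0, -0.02, 0, 0, 0]}}

```text
clock: 6.02
ee_pos: [442.6, -28.8, 116.0]
eef_rot: [-3.141, -0.002, 3.089]
force: [0.4, 0.9, -0.7]
gripper_width: 19.3
```

Request:
{"fn": "arm_command", "kwargs": {"rows": [0, 0, 0.015, 0, 0, 0, 0, 0.015, 0, 0, 0, 0, 0, 0, 0]}}

```text
clock: 6.4
ee_pos: [442.3, -25.0, 84.4]
eef_rot: [3.14, -0.005, 3.096]
force: [0.6, 0.5, -0.3]
gripper_width: 18.7
```

```bash
python3 - <<'E'
from h import *
t=get("top"); s=get("scene"); show()
t.crop("pics/t_4.png",210,125,330,270,5); s.crop("pics/s_4.png",150,90,325,270,4)
E
```

```text
6.5 [443.96 -25.4   86.54] [ 3.1412e+00 -1.5000e-03  3.0968e+00] F [ 0.1 -0.2 -1.2] M [ 0.01  0.07 -0.01] w 19.1
```

View pics/s_4.png

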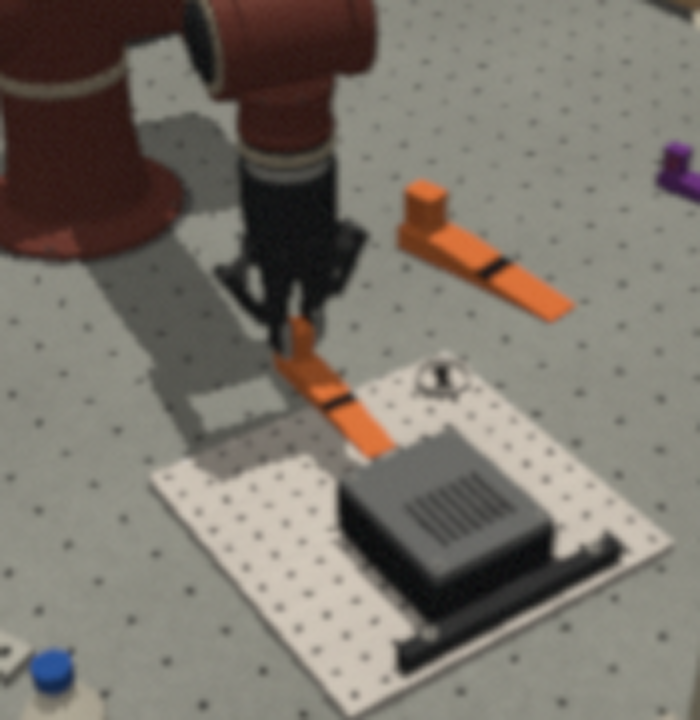

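View pics/t_4.png

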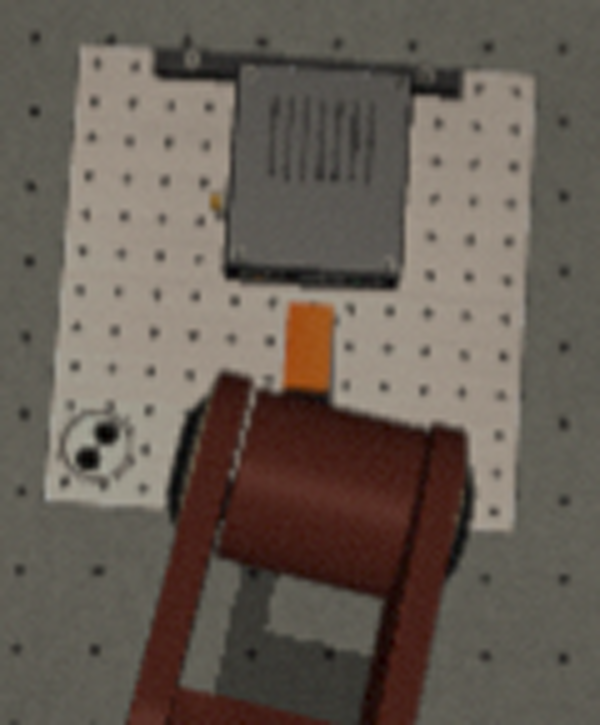

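```bash
python3 - <<'E'
from h import *
t=get("top"); s=get("scene")
p=t.back(cc([(288,302),(333,306)],210,125,5),65.4); print("tip top",p,p.mean(0))
q=s.back(cc([(370,460),(396,446)],150,90,4),65.4); print("tip scene",q)
# wedge fit, top
for n,c,b in(("t",t,(262,180,282,203)),("s",s,(222,178,252,206))):
    r,e=wfit2(c,b,[499,-30,-.05],z0=63.4,lock_yaw=-.045); print(n,r,e,"tip",r[0]+70,r[1]-3.2)
bt=np.array([586.31,-25.37]); bs=np.array([586.8,-21.9]); u=np.array([.99894,-.04598]); v=np.array([.04598,.99894])
print("front top",bt-u-10*v,"scene",bs-u-10*v)
E
```

```text
tip top [[567.25440396 -19.93958369  65.4       ]
 [565.30323666 -47.70745748  65.4       ]] [566.27882031 -33.82352059  65.4       ]
tip scene [[572.51014288 -45.4227209   65.4       ]
 [571.40502881 -19.47915793  65.4       ]]
t [ 5.00236424e+02 -3.10866177e+01 -1.37208487e-02] 7.56884765625 tip 570.2364241473379 -34.28661774115825
s [ 5.01660654e+02 -2.74651723e+01  1.82901132e-02] 9.298095703125 tip 571.6606543108007 -30.66517227942394
front top [584.85126 -35.31342] scene [585.34126 -31.84342]
```

Request:
{"fn": "arm_command", "kwargs": {"rows": [0, 0, 0.012, 0, 0, 0, 0, 0.015, 0, 0, 0, 0, 0.012, 0, 0, 0, 0, 0.006, 0, 0, 0, 0, 0.003, 0, 0, 0, 0, 0, 0, 0, 0, 0, 0, 0, 0]}}

```text
clock: 7.48
ee_pos: [444.8, -26.3, 39.8]
eef_rot: [-3.141, 0.001, 3.096]
force: [0.6, 1.0, -1.1]
gripper_width: 18.8
```

Request:
{"fn": "arm_command", "kwargs": {"rows": [0, 0, 0.001, 0, 0, 0, 0, 0, 0, 0]}}

```text
clock: 7.72
ee_pos: [444.5, -26.2, 38.4]
eef_rot: [-3.142, 0.0, 3.096]
force: [0.1, -0.6, -1.8]
gripper_width: 18.7
```

Request:
{"fn": "arm_command", "kwargs": {"rows": [0, 0, 0.001, 0, 0, 0, 0, 0, 0, 0]}}

```text
clock: 7.98
ee_pos: [444.3, -26.2, 37.2]
eef_rot: [3.142, -0.0, 3.096]
force: [0.3, -0.0, -1.5]
gripper_width: 19.0
```

Request:
{"fn": "arm_command", "kwargs": {"rows": [0, 0, 0.001, 0, 0, 0, 0, 0, 0, 0]}}

```text
clock: 8.22
ee_pos: [444.3, -26.2, 36.2]
eef_rot: [3.142, -0.0, 3.096]
force: [-0.5, 0.3, -1.1]
gripper_width: 19.1
```

Request:
{"fn": "arm_command", "kwargs": {"rows": [0, 0, 0.0007, 0, 0, 0, 0, 0, 0, 0]}}

```text
clock: 8.48
ee_pos: [444.4, -26.3, 36.0]
eef_rot: [-3.142, -0.0, 3.096]
force: [-2.9, 0.3, 5.1]
gripper_width: 18.9
```

```bash
python3 -c "
from h import *
show()"
```

```text
8.47 [444.43 -26.27  36.04] [-3.1415e+00 -4.0000e-04  3.0958e+00] F [-2.9  0.3  5.1] M [0.07 0.49 0.03] w 18.9
```

Request:
{"fn": "arm_command", "kwargs": {"rows": [-0.005, 0, 0, 0, 0, -0.01, 0, 0, 0, 0, -0.01, 0, 0, 0, 0, -0.01, 0, 0, 0, 0, -0.007, 0, 0, 0, 0, -0.003, 0, 0, 0, 0, 0, 0, 0, 0, 0, 0, 0, 0, 0, 0]}}

```text
clock: 9.48
ee_pos: [489.9, -28.4, 36.1]
eef_rot: [-3.141, 0.001, 3.096]
force: [-1.6, -0.5, 4.7]
gripper_width: 18.7
```

Request:
{"fn": "arm_command", "kwargs": {"rows": [-0.003, 0, 0, 0, 0, -0.002, 0, 0, 0, 0, 0, 0, 0, 0, 0]}}

```text
clock: 9.85
ee_pos: [494.3, -28.5, 36.1]
eef_rot: [-3.142, -0.001, 3.096]
force: [-5.0, -0.6, 6.8]
gripper_width: 18.9
```

Request:
{"fn": "arm_command", "kwargs": {"rows": [-0.003, 0, 0, 0, 0, 0, 0, 0, 0, 0]}}

```text
clock: 10.1
ee_pos: [497.5, -28.7, 36.1]
eef_rot: [-3.142, -0.0, 3.096]
force: [-3.4, 0.9, 6.5]
gripper_width: 19.2
```

Request:
{"fn": "arm_command", "kwargs": {"rows": [-0.003, 0, 0, 0, 0, 0, 0, 0, 0, 0]}}

```text
clock: 10.35
ee_pos: [500.4, -28.8, 36.0]
eef_rot: [-3.142, -0.0, 3.096]
force: [-3.8, 0.7, 7.3]
gripper_width: 18.9
```

```bash
python3 - <<'E'
from h import *
t=get("top"); s=get("scene"); show()
t.crop("pics/t_5.png",210,125,330,270,5); s.crop("pics/s_5.png",170,120,300,240,6)
E
```

```text
10.45 [500.4  -28.8   36.03] [ 3.1416e+00 -2.0000e-04  3.0957e+00] F [-4.1  0.3  6.2] M [0.11 0.58 0.02] w 19.3
```

View pics/s_5.png

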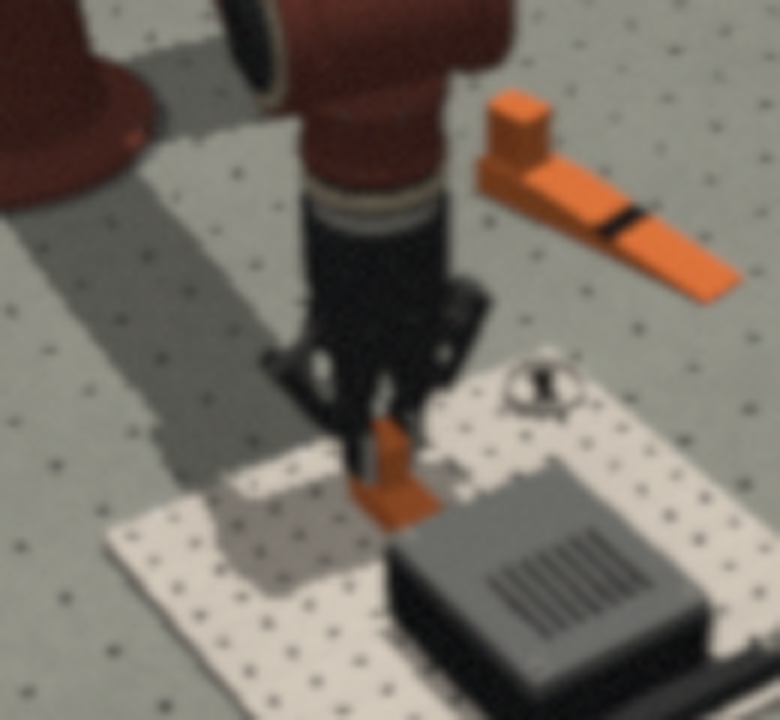

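View pics/t_5.png

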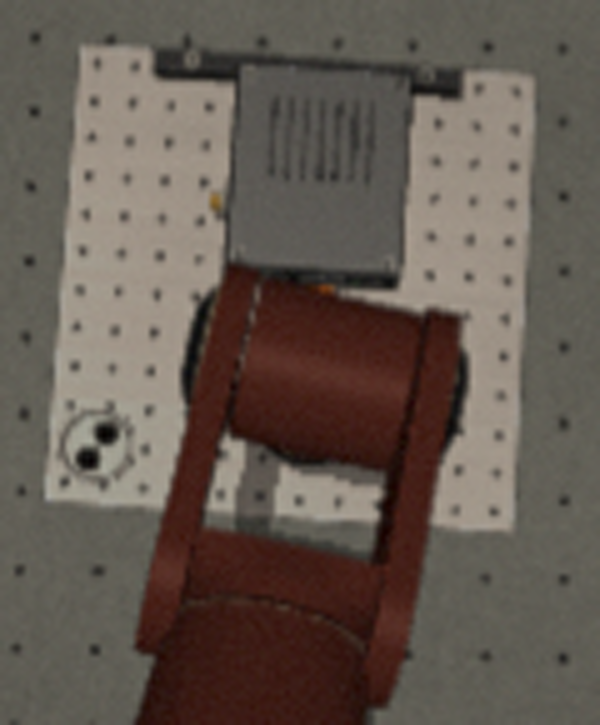

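Request:
{"fn": "arm_command", "kwargs": {"rows": [-0.0015, 0, 0, 0, 0, 0, 0, 0, 0, 0, 0, 0, 0, 0, 0]}}

```text
clock: 10.82
ee_pos: [500.9, -28.9, 36.0]
eef_rot: [-3.142, -0.003, 3.096]
force: [-8.1, 0.0, 9.6]
gripper_width: 19.2
```

Request:
{"fn": "arm_command", "kwargs": {"rows": [-0.0015, 0, 0, 0, 0, 0, 0, 0, 0, 0, 0, 0, 0, 0, 0]}}

```text
clock: 11.2
ee_pos: [501.3, -28.9, 36.0]
eef_rot: [-3.142, -0.006, 3.096]
force: [-13.3, 0.0, 15.2]
gripper_width: 19.0
```

Request:
{"fn": "arm_command", "kwargs": {"rows": [-0.0015, 0, 0, 0, 0, 0, 0, 0, 0, 0, 0, 0, 0, 0, 0]}}

```text
clock: 11.58
ee_pos: [502.2, -28.9, 36.0]
eef_rot: [3.142, -0.008, 3.096]
force: [-15.4, 0.4, 16.7]
gripper_width: 19.2
```

Request:
{"fn": "arm_command", "kwargs": {"rows": [-0.0015, 0, 0, 0, 0, 0, 0, 0, 0, 0, 0, 0, 0, 0, 0]}}

```text
clock: 11.95
ee_pos: [503.7, -28.9, 36.0]
eef_rot: [3.141, -0.008, 3.096]
force: [-16.5, 0.4, 16.3]
gripper_width: 18.8
```

Request:
{"fn": "arm_command", "kwargs": {"rows": [-0.0015, 0, 0, 0, 0, 0, 0, 0, 0, 0, 0, 0, 0, 0, 0]}}

```text
clock: 12.32
ee_pos: [505.1, -28.9, 36.0]
eef_rot: [3.141, -0.008, 3.096]
force: [-16.6, 0.4, 17.1]
gripper_width: 19.1
```

Request:
{"fn": "arm_command", "kwargs": {"rows": [-0.0015, 0, 0, 0, 0, 0, 0, 0, 0, 0, 0, 0, 0, 0, 0]}}

```text
clock: 12.7
ee_pos: [506.6, -29.0, 36.0]
eef_rot: [3.141, -0.008, 3.096]
force: [-16.0, 0.4, 17.0]
gripper_width: 19.1
```

```bash
python3 - <<'E'
from h import *
t=get("top"); s=get("scene"); show()
t.crop("pics/t_6.png",230,130,310,195,9); s.crop("pics/s_6.png",200,160,325,270,6)
E
```

```text
12.8 [506.62 -28.99  36.02] [ 3.1414 -0.0079  3.0961] F [-15.8   0.1  16.3] M [0.24 2.18 0.02] w 18.9
```

View pics/s_6.png

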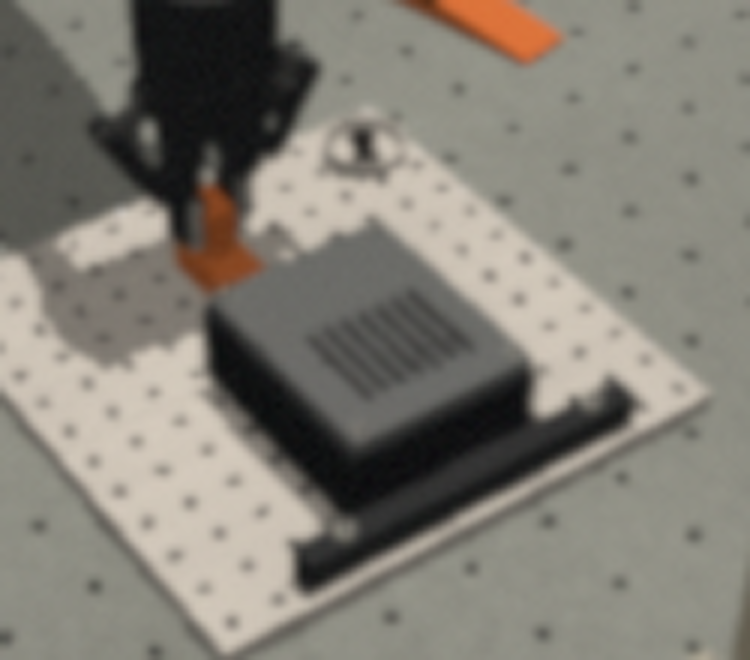

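View pics/t_6.png

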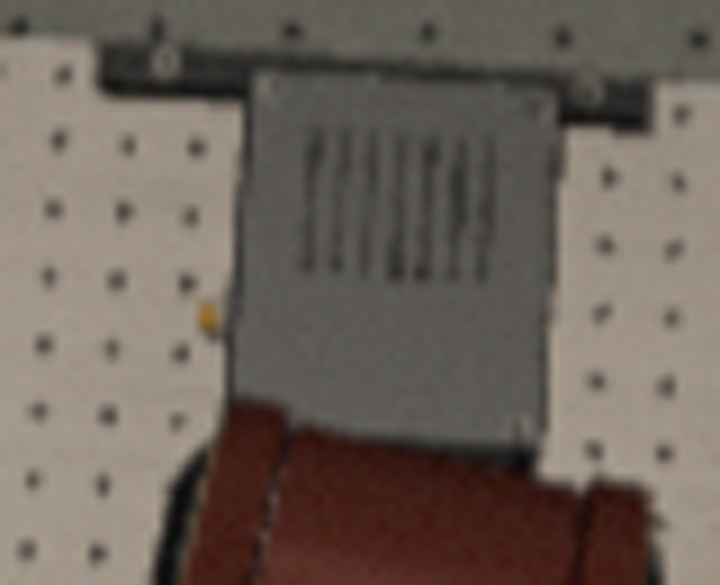

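Request:
{"fn": "arm_command", "kwargs": {"rows": [-0.002, 0, 0, 0, 0, -0.002, 0, 0, 0, 0, -0.002, 0, 0, 0, 0, -0.002, 0, 0, 0, 0, 0, 0, 0, 0, 0, 0, 0, 0, 0, 0]}}

```text
clock: 13.55
ee_pos: [514.8, -29.3, 36.0]
eef_rot: [3.141, -0.007, 3.096]
force: [-14.7, 1.0, 16.9]
gripper_width: 19.0
```

```bash
cat > lift.py <<'E'
from h import *
import sys
t=get("top"); s=get("scene"); show()
t0=cv2.imread("pics/top0.png"); s0=cv2.imread("pics/scene0.png")
def sh(a,b,box,name):
    x0,y0,x1,y1=box
    A=cv2.cvtColor(a,cv2.COLOR_BGR2GRAY)[y0:y1,x0:x1].astype(np.float32); B=cv2.cvtColor(np.ascontiguousarray(b[...,::-1]),cv2.COLOR_BGR2GRAY)[y0:y1,x0:x1].astype(np.float32)
    W=np.eye(2,3,dtype=np.float32); cc_,W=cv2.findTransformECC(A,B,W,cv2.MOTION_TRANSLATION,(3,100,1e-6),None,3); print(name,"shift px",W[:,2].round(3),round(cc_,4))
# spectrometer in board frame corners; predicted shift for lift L, slide d
def pred(c,bd,pts,L,d):
    P=np.array(pts,float); a=L/115
    Q=P.copy(); X=P[:,0]-50; Z=P[:,2]; Q[:,0]=50+X*np.cos(a)+Z*np.sin(a)+d; Q[:,2]=-X*np.sin(a)+Z*np.cos(a)
    f=lambda p:c.proj(place(p+[64,-10,13],bd)); return (f(Q)-f(P)).mean(0).round(3)
bt=[586.31,-25.37,-.046]; bs=[586.8,-21.9,-.0463]
vent=[(x,y,65) for x in(-10,45) for y in(-35,25)]
edgeR=[(x,y,65) for x in(65,) for y in(-55,)]
for L in(0,1,2,3,4):
  for d in(0,1): print(L,d,"top vent",pred(t,bt,vent,L,d),"scene vent",pred(s,bs,vent,L,d),"near-right corner",pred(s,bs,[(-65,-55,65)],L,d))
def B(c,bd,pts): 
    uv=c.proj(place(np.array(pts,float)+[64,-10,13],bd)); return uv.round(1).tolist()
print(B(t,bt,vent),B(s,bs,vent),B(s,bs,[(-65,-55,65),(65,-55,65),(65,55,65),(-65,55,65)]))
sh(t0,t.img,(260,143,290,166),"top vent")
sh(s0,s.img,(245,205,285,232),"scene vent")
sh(s0,s.img,(231,204,244,222),"scene near-right corner")
sh(t0,t.img,(218,136,250,166),"top board ref")
sh(s0,s.img,(190,215,232,250),"scene board ref")
s.crop("pics/s_%s.png"%sys.argv[1],200,160,325,270,6)
E
python3 lift.py 7
```

```text
13.65 [514.77 -29.3   36.01] [ 3.1413 -0.0074  3.0961] F [-14.7  -0.2  15.6] M [0.26 1.99 0.09] w 18.9
0 0 top vent [0. 0.] scene vent [0. 0.] near-right corner [0. 0.]
0 1 top vent [ 0.019 -0.317] scene vent [0.206 0.194] near-right corner [0.183 0.184]
1 0 top vent [ 0.016 -0.198] scene vent [0.118 0.039] near-right corner [ 0.096 -0.147]
1 1 top vent [ 0.034 -0.515] scene vent [0.324 0.233] near-right corner [0.279 0.037]
2 0 top vent [ 0.031 -0.396] scene vent [0.237 0.08 ] near-right corner [ 0.194 -0.291]
2 1 top vent [ 0.05  -0.714] scene vent [0.443 0.274] near-right corner [ 0.377 -0.108]
3 0 top vent [ 0.046 -0.595] scene vent [0.357 0.123] near-right corner [ 0.293 -0.433]
3 1 top vent [ 0.065 -0.913] scene vent [0.563 0.317] near-right corner [ 0.477 -0.249]
4 0 top vent [ 0.062 -0.795] scene vent [0.477 0.167] near-right corner [ 0.394 -0.572]
4 1 top vent [ 0.081 -1.112] scene vent [0.683 0.362] near-right corner [ 0.578 -0.388]
[[284.9, 161.9], [265.4, 160.6], [285.9, 144.4], [266.5, 143.2]] [[249.1, 216.5], [265.6, 208.7], [260.2, 227.4], [277.0, 219.1]] [[233.0, 208.7], [258.7, 234.5], [289.5, 218.9], [262.7, 195.4]]
top vent shift px [-0.022  0.022] 0.6936
scene vent shift px [0.247 0.036] 0.9911
scene near-right corner shift px [0.638 3.37 ] 0.8269
top board ref shift px [0.009 0.002] 0.9997
scene board ref shift px [4.663 5.812] 0.9637
```

View pics/s_7.png

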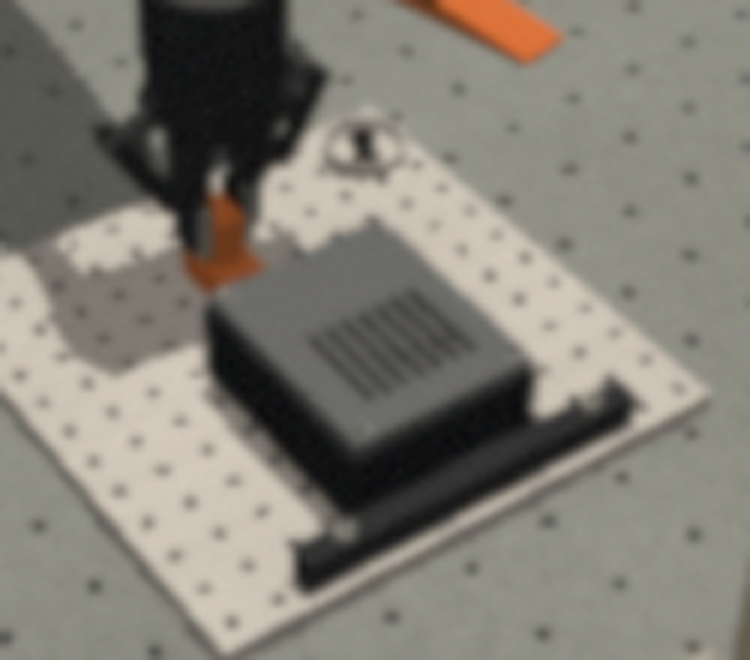

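Request:
{"fn": "arm_command", "kwargs": {"rows": [-0.0015, 0, 0, 0, 0, -0.0015, 0, 0, 0, 0, -0.001, 0, 0, 0, 0, 0, 0, 0, 0, 0, 0, 0, 0, 0, 0]}}

```text
clock: 14.28
ee_pos: [518.6, -29.5, 36.0]
eef_rot: [3.141, -0.008, 3.096]
force: [-15.4, 0.5, 18.1]
gripper_width: 19.2
```

```bash
cat > lift2.py <<'E'
import re
src=open("lift.py").read()
src=re.sub(r'(?m)^for L in.*\n.*\n','',src)
src=src.replace('sh(s0,s.img,(231,204,244,222),"scene near-right corner")','sh(s0,s.img,(262,197,290,232),"scene left part")\nsh(s0,s.img,(236,215,262,250),"scene right side")\nsh(s0,s.img,(252,228,310,262),"stop bar ref")')
src=src.replace('sh(t0,t.img,(260,143,290,166),"top vent")','sh(t0,t.img,(258,140,302,156),"top vent")')
exec(src)
t.crop("pics/t_8.png",200,125,330,240,6)
E
python3 lift2.py 8
```

```text
14.38 [518.55 -29.48  36.  ] [ 3.1413 -0.008   3.0962] F [-15.4   1.3  16.5] M [0.23 2.14 0.02] w 18.9
[[284.9, 161.9], [265.4, 160.6], [285.9, 144.4], [266.5, 143.2]] [[249.1, 216.5], [265.6, 208.7], [260.2, 227.4], [277.0, 219.1]] [[233.0, 208.7], [258.7, 234.5], [289.5, 218.9], [262.7, 195.4]]
top vent shift px [-0.038 -0.082] 0.996
scene vent shift px [0.333 0.108] 0.9781
scene left part shift px [0.346 0.209] 0.9775
scene right side shift px [0.183 0.   ] 0.9981
stop bar ref shift px [0.061 0.   ] 0.9991
top board ref shift px [-0.006  0.007] 0.9997
scene board ref shift px [5.204 6.537] 0.9167
```

View pics/s_8.png

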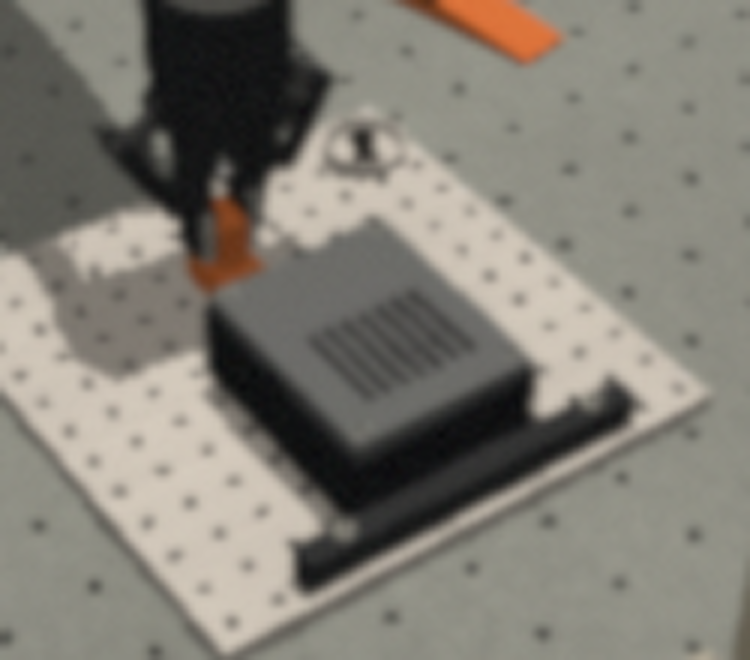

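View pics/t_8.png

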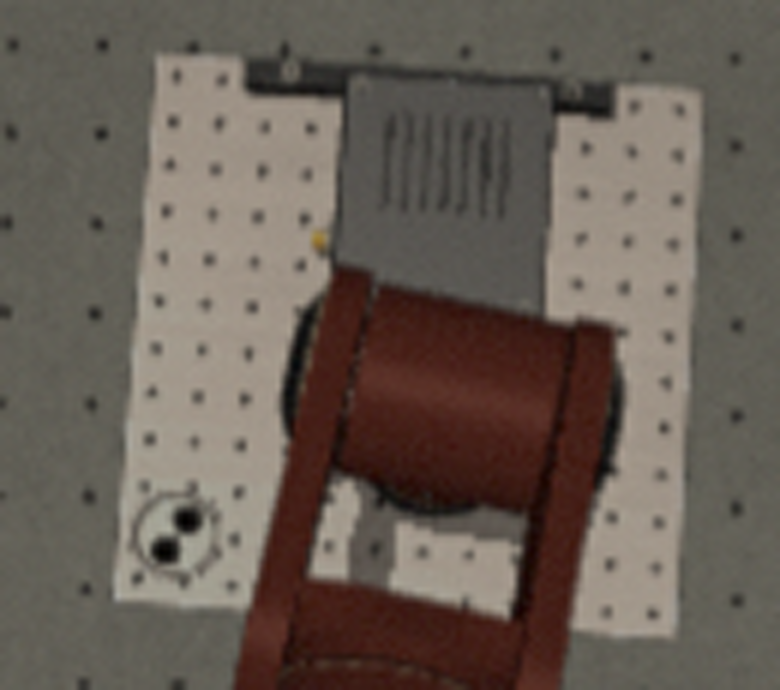

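Request:
{"fn": "arm_command", "kwargs": {"rows": [0, 0, 0, 0, 0, 0, 0, 0, 0, 0, 0, 0, 0, 0, 0, 0, 0, 0, 0, 0]}}

```text
clock: 14.88
ee_pos: [518.6, -29.5, 36.0]
eef_rot: [3.141, -0.008, 3.096]
force: [-16.3, 0.9, 16.7]
gripper_width: 18.7
```

```bash
python3 -c "
from h import *
from bench import order
show(); print(order.hand_in())"
```

```text
14.88 [518.57 -29.47  36.03] [ 3.1412 -0.0079  3.0961] F [-16.3   0.9  16.7] M [0.23 2.16 0.  ] w 18.7
the job is handed in; nothing more can be done
None
```

I gripped the smaller orange wedge, set it flat on the breadboard and pushed it straight in under the middle of the spectrometer's front edge. I then handed the job in at 14.9 s, still gripping the wedge.

- **Position:** The push force first rose with the TCP at x of about 500.4 mm, which matches the contact point the cameras predicted. I pushed 18.1 mm further, putting the tip about 60 mm past the edge. The lateral offset measured before insertion was under 1 mm.
- **Lift:** The travel gives an edge lift of about 3.0 mm. The shift of the vents in the scene picture gives about 2.85 mm with no slide. Either way the front feet are about 2.4 to 2.5 mm clear.
- **Steadiness:** The pose was steady over the last 0.5 s, with about 16 N horizontal and 17 N vertical force on the tool.

Some checks failed or disagreed:
- **Black band:** It was hidden from both cameras at the end, by the spectrometer in one and the arm in the other. The depth therefore rests on force, travel and image shift.
- **Top camera:** Its vent-shift check was unreliable, so I did not use it.
- **Stop bar:** I did not confirm the gap behind the spectrometer beyond the near-zero slide in the scene picture.
- **Calibration:** The two cameras disagreed by 3 to 5 mm in y, so I averaged them for the board position. That average matched the gripped wedge's known position.
- **Grip height:** I gripped about 12 mm above the named grip point, to keep the fingertips clear of the wedge's shoulders.

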